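# Clamp an oak strip with the ratchet handle

### The arm

A 6-joint arm with a two-finger parallel gripper is mounted at the origin on a cart in front of the work surface, level with it; the furniture and walls round the work are solid. World frame = base frame: x ahead of the robot, y to its left, z up, the work surface at z = 0. Lengths are in mm, angles in rad, forces in N, time in s.
With the tool pointing down it reaches from about 350 to 1000 mm from the base axis. Payload 7.1 kg.
Tool frame: the origin (TCP) lies at the very end of the fingers, on their centre line; the grasp point (between the pads) lies 19 mm behind it; z points along the fingers, y is the line along which they close (so a half turn about z gives the same grasp; the last joint's range is limited). The gripper opens to 85 mm and grips with 20 to 120 N. Pads are 22 mm wide; open, the fingers measure 114 mm over their backs; the gripper's body (76 mm by 85 mm) begins 54 mm behind the grasp point. The pads swing forward as they close: fully open they stand 13 mm farther back than shut.
Start: joints at [1.217, 0.423, 1.63, -0, 1.089, -0.019], TCP at [205.331, 590.292, 231.319] pointing down, gripper open.
Joint ranges: [-3, 3], [-0.9, 2.11], [0.09, 2.58], [-1.31, 4.45], [0.11, 2.69], [-2.54, 2.54]. Speed limits (rad/s): [2.39, 2.39, 3.01, 3.14, 3.14, 3.14].

### API

Orientations are given as a rotation vector (axis times angle).
In Python, from plant import r gives the robot as it stands.
- The arm moves only by the shell command python3 -m handwheel 'ROWS' [FORCE]. ROWS is a JSON object of lists of equal length, an entry for each row: "twist": the turn, a rotation vector about the tool's x, y, z in degrees, a list of three; "travel": the shift along the tool's x, y, z in m, a list of three; "gripper": the opening, from 0 (shut) to 1 (fully open). In form: {"twist": [[ax, ay, az], ...], "travel": [[tx, ty, tz], ...], "gripper": [gripper, ...]}. A call has 1 to 20 rows; each row is the pose to reach, as a shift and turn from the pose commanded when the call began, along the tool's axes at that moment; what a row does not reach only later rows make up. A row lasts 1/12 s, in which the tool goes at most 41.7 mm and 7.16 degrees, less where a joint would pass 70% of its speed; a pose out of reach is approached as far as the arm can. A call with a gripper value outside its range is refused whole. The fingers move at their own pace and stop on an object; FORCE is the grip in N (left out, the last holds). Time passes only in rows, so rows that repeat a pose let the fingers close. It gives the time, the measured TCP pose, the force, the opening and the grip force at its end, in the units of the state.
- r.sense(): the state, without advancing time (a new reading comes with each control period).
- r.snapshot(name): name is "side" or "top" or "wrist"; returns the picture (480x640x3 uint8, red, green, blue); there is no depth.
- r.camera_model(name): a dict with "vfov" (degrees; the focal length in pixels is half the picture's height over the tangent of half this angle, whatever the lens; pixels are square), "cx", "cy" (the principal point, pixels), "camera_from_world" (4x4, takes a point from world to camera coordinates); the wrist camera has in their place "mount" (4x4, takes a point from camera to tool coordinates, whose origin is the TCP and whose axes are the flange's). Camera axes: x right, y down, z forward; pixel columns grow to the right and rows downward; lengths in mm; the calibration is good to about 2 mm. The wrist camera is an equidistant fisheye: a pixel r from the principal point sees the ray r / f radians off the axis. A picture is of the moment at which its call begins: read the wrist's pose just before it. camera_model takes no time and is no camera call.
- r.finish_job(): hands the job in; it is judged then, once.
Trained networks look in the newest picture that a camera, given by its name, has taken for a name from the list of things; names that differ only in an ending like _2 or _b are one class to them, and where a whole thing is asked for, a point or a joint stands for the part that bears it (a point fixed in the world has none). Each returns a list of dicts, best first, with "p" (0 to 1); they miss things now and then, are a little off and sometimes report something else, mostly with a low value. They report only what shows in the picture. A call takes as long as a camera call.
- r.masks_of(thing, camera): "mask" (480x640 bool, what is visible of it) and "location" ([row, column] in pixels, amid what is visible of it).
The state is a dict: "t": time; "joint_pos": joint angles; "dq": joint speeds; "effort": joint torques, N m; "tool_pos": TCP position; "eef_rot": TCP orientation; "contact_force": force on the tool from outside, world axes, zero at the start; "torque": the same for the moment, N m; "finger_gap": finger opening in mm; "gripper_force": force on a finger pad.
Only numpy, scipy, OpenCV 4.12 (cv2) and the standard library are available. Lean on these libraries where they do the work, as an engineer would, in place of code of your own. Each camera call takes 0.05 s, during which the arm holds its last target. There are 200 camera calls.

### The job

Lay the wide oak strip flat on the sloping bed of the clamping jig, lengthwise and centred between the dark fence blocks and the red jaw blocks, and let go of it. Then swing the ratchet handle back and forth (strokes to the left drive the jaw, strokes to the right slip freely) until the jaw holds the strip tight against both fence blocks. Finish by swinging the handle back to its right-hand stop and letting go; leave the thin oak strip alone.

Things in the scene. Friction and masses are not known exactly. Their poses are not given: they have to be found in the camera images.
- wide_strip: the wide oak strip to be clamped, 36 x 170 x 22 mm, about 0.12 kg, lying flat on the table to the robot's right. Origin: centre of its underside; x across the 36 mm width, y along the 170 mm length, z up through the 22 mm thickness
- strip_center (a point): the centre of the wide oak strip (11 mm above its origin), same axes
- thin_strip: a thinner, shorter oak strip, 24 x 150 x 19 mm, lying near the wide one; a bystander. Origin: centre of its underside; y along its length
- clamp_jig: the clamping jig, fixed: a plywood base 240 x 350 mm with a wooden bed, 250 x 340 mm, sloping up by 25 degrees away from the robot. Origin: centre of its underside; x toward the high edge, y to the left, z up. Bed surface 29 mm above the table at the low edge, about 135 mm at the high edge
- seat (a point): point on the bed under the centre of a strip that is against the fence. Bed axes: x up the slope, y left along the fence, z square out of the bed (25 degrees from vertical, leaning toward the robot). Fence faces at x = -18 mm, faces of the open jaw at x = +38 mm: a space 56 mm across, where the strip goes with its length along y
- fence: two dark steel fence blocks fixed on the bed, each 18 x 34 x 20 mm high, centred 62 mm left and right of the seat (90 mm free between them for a finger). Origin: on the bed midway between the two, in the plane of their clamping faces; axes of the bed
- jaw (a joint): jaw carriage travel down the slope toward the fence, m: 0 open (start) to 0.034 (end stop); 12 mm per rad of the ratchet. The red blocks ride on it on springs (1.2 N/mm together). With the strip against the fence they begin to press at 0.020; 0.026 to 0.033 is tight. The jaw stays where driven and pushes a loosely laid strip along the bed to the fence
- jaw_face: the two sprung red jaw blocks, each 16 x 34 x 20 mm high, centred 62 mm left and right of the seat (90 mm free between them). The origin moves with them: 56 mm down-slope of their clamping faces, on the bed, midway across it
- handle (a joint): angle of the ratchet handle, rad: 0 pointing down the slope, + with the grip to the left; stops at -0.6 and +0.6. Going left, a spring plunger catches one of 16 pins (up to 0.4 rad idle first) and drives the jaw, 5 to 9 N at the grip; going right it slips over the pins, 1 to 3 N. It stays where it is left. At the jaw's end stop it will not drive further
- grip (a point): on the axis of the handle's red grip, a round sleeve of 24 mm diameter that spins freely and stands square to the bed, 110 mm from the ratchet axis; it reaches from 37 mm below to 23 mm above this point along its axis. Axes turn with the handle: x toward the ratchet axis, z square out of the bed
- ratchet_axis (a point): point on the axis of the ratchet wheel, 85 mm square out of the bed, level with the grip point; bed axes. The grip moves on a circle of 110 mm radius round it, parallel to the bed, and at handle angle 0 lies at x = -110 mm from it. The metal below this point ends 53 mm above the bed

How it is judged:
By the outcome, as a careful person would: the job done as asked, in the order asked, and still so for the second after the job is handed in, with the robot touching nothing.
It also fails if it takes over 64 s, if anything falls off the work surface, if the arm or the gripper's body presses on something with over 40 N, if the wrist force passes 120 N, or if a joint passes its speed limit or range.

## Working session

There is one attempt and no reset: what is moved stays moved. The work goes in short steps, Python scripts to look and compute and a shell command to move; the robot and the scene stay as the last step left them, time stands still between calls to the robot, and variables do not carry over. Pictures are saved under pics/ and viewed, at most 12 in all, crops included, and the job is handed in when it is done.

```bash
mkdir -p pics; cat > h.py <<'E'
import numpy as np, cv2, json
from scipy.spatial.transform import Rotation as R
from plant import r
def cam(n):
    m=r.camera_model(n); f=240/np.tan(np.radians(m['vfov'])/2); return m,f
def ray(n,px):  # px=(col,row); fixed cams -> origin,dir world
    m,f=cam(n); T=np.linalg.inv(np.array(m['camera_from_world']))
    d=np.array([(px[0]-m['cx'])/f,(px[1]-m['cy'])/f,1]); return T[:3,3],T[:3,:3]@d
def onz(n,px,z):
    o,d=ray(n,px); return o+d*(z-o[2])/d[2]
def proj(n,p):
    m,f=cam(n); T=np.array(m['camera_from_world']); c=(np.atleast_2d(p)@T[:3,:3].T)+T[:3,3]
    return np.c_[m['cx']+f*c[:,0]/c[:,2], m['cy']+f*c[:,1]/c[:,2]]
E
python3 - <<'E'
from h import *
s=r.sense(); print(s['t'],s['tool_pos'],s['eef_rot'])
for n in('top','side'):
    im=r.snapshot(n); cv2.imwrite(f'pics/{n}0.png',im[:,:,::-1])
    m,f=cam(n); print(n,m['vfov'],np.round(np.linalg.inv(np.array(m['camera_from_world'])),3).tolist())
    for t in('wide_strip','thin_strip','clamp_jig','fence','jaw_face','grip'):
        for q in r.masks_of(t,n)[:2]:
            k=q['mask'].astype(np.uint8); rc=cv2.minAreaRect(cv2.findNonZero(k)) if k.any() else None
            print(n,t,round(q['p'],2),np.round(q['location']),k.sum(),np.round(cv2.boxPoints(rc)).tolist() if rc else 0)
            np.save(f'm_{n}_{t}.npy',q['mask']) if q is not None and q['p']>.5 else 0
print(r.sense()['t'])
E
```

```text
0.0 [205.12008503 589.78995451 230.53748742] [-5.23392552e-01 -3.09734486e+00  2.39050467e-03]
top 52.17312862252713 [[0.002, -0.993, 0.114, 457.144], [-1.0, -0.002, -0.005, -24.274], [0.005, -0.114, -0.993, 1307.762], [0.0, 0.0, 0.0, 1.0]]
top wide_strip 0.83 [285. 430.] 913 [[395.0, 283.0], [461.0, 276.0], [463.0, 290.0], [397.0, 298.0]]
top thin_strip 0.71 [272. 382.] 563 [[354.0, 274.0], [355.0, 264.0], [413.0, 270.0], [412.0, 280.0]]
top clamp_jig 0.63 [288. 431.] 949 [[395.0, 283.0], [461.0, 275.0], [463.0, 291.0], [397.0, 299.0]]
top clamp_jig 0.61 [228. 248.] 13372 [[168.0, 187.0], [307.0, 170.0], [320.0, 268.0], [181.0, 286.0]]
top fence 0.73 [256. 264.] 222 [[251.0, 256.0], [313.0, 249.0], [314.0, 258.0], [252.0, 265.0]]
top jaw_face 0.52 [228. 261.] 307 [[245.0, 212.0], [308.0, 204.0], [311.0, 230.0], [248.0, 238.0]]
top grip 0.72 [226. 211.] 724 [[193.0, 203.0], [209.0, 198.0], [229.0, 259.0], [214.0, 264.0]]
side 42.19440623755795 [[0.885, -0.189, 0.425, 105.054], [-0.465, -0.343, 0.816, -1015.291], [-0.009, -0.92, -0.391, 601.156], [0.0, 0.0, 0.0, 1.0]]
side wide_strip 0.79 [395. 331.] 2507 [[283.0, 374.0], [302.0, 352.0], [377.0, 417.0], [359.0, 438.0]]
side thin_strip 0.94 [351. 312.] 988 [[288.0, 330.0], [302.0, 320.0], [342.0, 373.0], [328.0, 383.0]]
side clamp_jig 0.71 [246. 290.] 13883 [[194.0, 259.0], [255.0, 154.0], [396.0, 237.0], [334.0, 342.0]]
side jaw_face 0.73 [248. 311.] 455 [[271.0, 234.0], [286.0, 208.0], [336.0, 236.0], [321.0, 262.0]]
side grip 0.74 [204. 258.] 774 [[230.0, 193.0], [286.0, 180.0], [293.0, 211.0], [237.0, 224.0]]
0.7
```

View pics/top0.png

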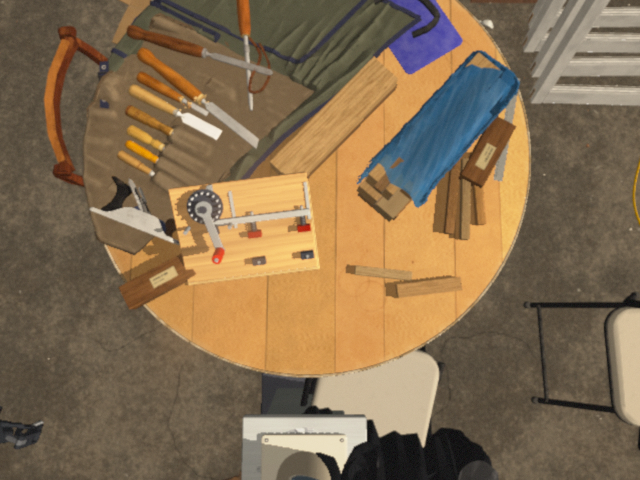

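View pics/side0.png

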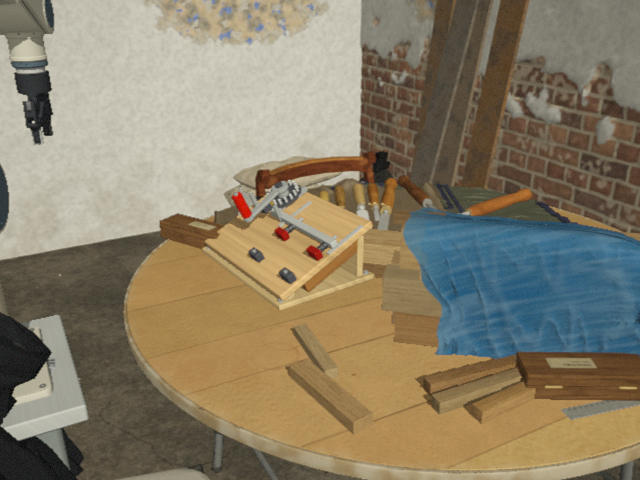

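The top view shows the jig at about (248,228): fence blocks (258,261) and (307,254), red blocks (254,233) and (304,226), grip (218,256), ratchet (205,205). The wide strip is at (428,287) and the thin strip at (382,271). The side view agrees, with red blocks at (283,233) and (318,250).

```bash
cat >> h.py <<'E'
from scipy.optimize import least_squares
def bedR(yaw): return R.from_euler('z',yaw).as_matrix()@R.from_euler('y',-25,degrees=True).as_matrix()
E
python3 - <<'E'
from h import *
# strip: fit x,y,yaw by silhouettes of box via mask moments in both views
def hull_mask(n,P):
    k=np.zeros((480*4,640*4),np.uint8); h=cv2.convexHull((proj(n,P)*4).astype(np.float32)); cv2.fillConvexPoly(k,h.astype(np.int32),1)
    return k
def mom(k,s=1):
    m=cv2.moments(k,True); return np.array([m['m10']/m['m00']/s,m['m01']/m['m00']/s,.5*np.arctan2(2*m['mu11'],m['mu20']-m['mu02'])])
def box(w,l,h,p):
    c=np.array([[x*w/2,y*l/2,z*h] for x in(-1,1) for y in(-1,1) for z in(0,1)])
    return c@R.from_euler('z',p[2]).as_matrix().T+[p[0],p[1],0]
for t,d in(('wide_strip',(36,170,22)),('thin_strip',(24,150,19))):
  for vs in(('top',),('side',),('top','side')):
    M={n:np.load(f'm_{n}_{t}.npy').astype(np.uint8) for n in vs}
    p0=onz('top',np.array(mom(np.load(f'm_top_{t}.npy').astype(np.uint8))[:2]),d[2])
    def res(p):
        o=[]
        for n in vs:
            a=mom(M[n]);b=mom(hull_mask(n,box(*d,p)),4); e=b-a; e[2]=np.sin(e[2])*40; o+=list(e)
        return o
    best=min((least_squares(res,[p0[0],p0[1],a],diff_step=0.01,x_scale=[100,100,1]) for a in(-.2,.15)),key=lambda s:s.cost)
    print(t,vs,np.round(best.x,3),round(best.cost,2))
# jig: rough points
for nm,px,z in(('fenceL',(258,261),65),('fenceR',(307,254),65),('jawL',(254,233),85),('jawR',(304,226),85),('grip',(218,256),150),('axis',(205,205),190)):
    print(nm,np.round(onz('top',px,z)))
for n,(x0,y0,x1,y1) in(('top',(160,160,330,290)),('side',(190,145,400,310))):
    im=cv2.imread(f'pics/{n}0.png')[y0:y1,x0:x1]; f=4 if n=='top' else 3.5
    cv2.imwrite(f'pics/{n}c.png',cv2.resize(im,None,fx=f,fy=f,interpolation=cv2.INTER_CUBIC))
E
```

```text
wide_strip ('top',) [ 4.84512e+02 -3.29376e+02  1.16000e-01] 0.04Traceback (most recent call last):
  File "<stdin>", line 20, in <module>
  File "<stdin>", line 20, in <genexpr>
    return func(*args, **kwargs)
    result = trf(vector_fun.fun, vector_fun.jac, x0, f0, J0, lb, ub, ftol, xtol,
                 gtol, max_nfev, x_scale, loss_function, tr_solver,
                 tr_options.copy(), verbose, callback=callback_wrapped)
    return trf_no_bounds(
        fun, jac, x0, f0, J0, ftol, xtol, gtol, max_nfev, x_scale,
        loss_function, tr_solver, tr_options, verbose, callback=callback)
    f_new = fun(x_new)
    self._update_fun()
    ~~~~~~~~~~~~~~~~^^
    self.f = self.fun_wrapped(xp_copy(self.x))
             ~~~~~~~~~~~~~~~~^^^^^^^^^^^^^^^^^
    return np.atleast_1d(self.fun(x))
                         ~~~~~~~~^^^
    return self.f(x, *self.args, **self.kwargs)
           ~~~~~~^^^^^^^^^^^^^^^^^^^^^^^^^^^^^^
  File "<stdin>", line 18, in res
  File "<stdin>", line 7, in mom
ZeroDivisionError: float division by zero
```

```bash
cat > h2.py <<'E'
from h import *
def hull_mask(n,P):
    k=np.zeros((480*4,640*4),np.uint8); h=cv2.convexHull((proj(n,P)*4).astype(np.float32)); cv2.fillConvexPoly(k,h.astype(np.int32),1)
    return k
def mom(k,s=1):
    m=cv2.moments(k,True); return np.array([m['m10']/max(m['m00'],1)/s,m['m01']/max(m['m00'],1)/s,.5*np.arctan2(2*m['mu11'],m['mu20']-m['mu02'])])
def box(w,l,h,p):
    c=np.array([[x*w/2,y*l/2,z*h] for x in(-1,1) for y in(-1,1) for z in(0,1)])
    return c@R.from_euler('z',p[2]).as_matrix().T+[p[0],p[1],0]
E
python3 - <<'E'
from h2 import *
for t,d,p0 in(('wide_strip',(36,170,22),(484,-329,.116)),('thin_strip',(24,150,19),(520,-205,-.1))):
  for vs in(('top',),('side',),('top','side')):
    M={n:np.load(f'm_{n}_{t}.npy').astype(np.uint8) for n in vs}
    def res(u):
        p=np.array(p0)+np.array(u)*[1,1,.01]; o=[]
        for n in vs:
            a=mom(M[n]);b=mom(hull_mask(n,box(*d,p)),4); e=b-a; e[2]=np.sin(e[2])*40; o+=list(e)
        return o
    s=least_squares(res,[1,1,1],diff_step=3,bounds=(-60,60)); u=s.x
    print(t,vs,np.round(np.array(p0)+u*[1,1,.01],3),round(s.cost,2))
for nm,px,z in(('fenceL',(258,261),65),('fenceR',(307,254),65),('jawL',(254,233),85),('jawR',(304,226),85),('grip',(218,256),150),('axis',(205,205),190)):
    print(nm,np.round(onz('top',px,z)))
for n,(x0,y0,x1,y1) in(('top',(160,160,330,290)),('side',(190,145,400,310))):
    im=cv2.imread(f'pics/{n}0.png')[y0:y1,x0:x1]; f=4 if n=='top' else 3.5
    cv2.imwrite(f'pics/{n}c.png',cv2.resize(im,None,fx=f,fy=f,interpolation=cv2.INTER_CUBIC))
E
```

```text
wide_strip ('top',) [ 4.84803e+02 -3.29549e+02  1.23000e-01] 0.0
wide_strip ('side',) [ 4.82419e+02 -3.26080e+02  1.24000e-01] 0.01
wide_strip ('top', 'side') [ 4.83356e+02 -3.27575e+02  1.22000e-01] 0.85
thin_strip ('top',) [ 5.22535e+02 -2.08674e+02 -1.06000e-01] 0.0
thin_strip ('side',) [ 5.21196e+02 -2.03534e+02 -8.40000e-02] 0.0
thin_strip ('top', 'side') [ 5.21183e+02 -2.05727e+02 -9.10000e-02] 1.31
fenceL [548. 117.  65.]
fenceR [566.  -7.  65.]
jawL [617. 126.  85.]
jawR [635.   0.  85.]
grip [554. 202. 150.]
axis [668. 227. 190.]
```

View pics/topc.png

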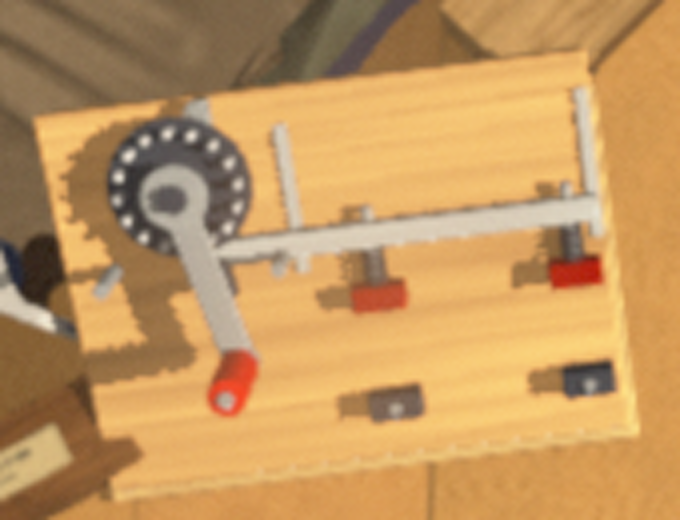

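View pics/sidec.png

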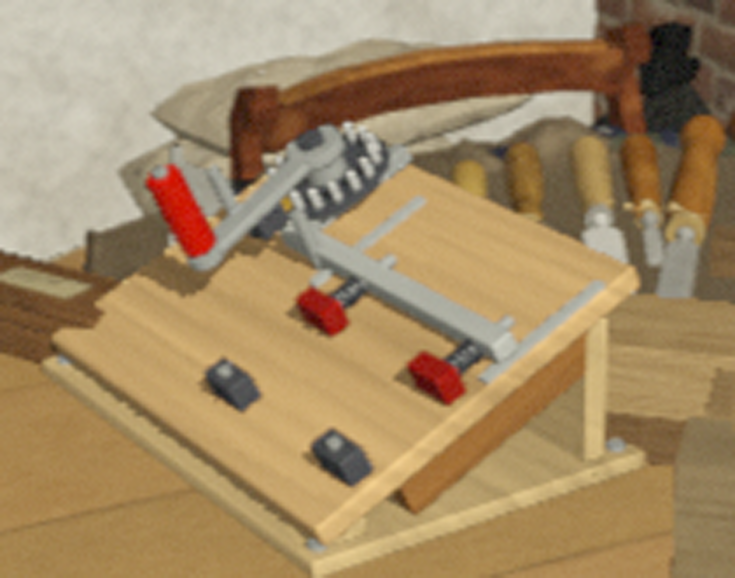

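The crops, in original top pixels, show fence blocks at about (259,261) and (307,255), jaw blocks at (255,234) and (304,228), the grip cap at (216.5,259.5) and the hub at (202,209). The handle already leans right. I'll fit the jig pose from both views.

```bash
python3 - <<'E'
from h2 import *
c={'top':lambda u,v:(u/4+160-.4,v/4+160-.4),'side':lambda u,v:(u/3.5+190-.4,v/3.5+145-.4)}
obs={'top':{'fL':(396,403),'fR':(588,379),'jL':(379,296),'jR':(576,271)},'side':{'fL':(232,385),'fR':(342,457),'jL':(323,310),'jR':(437,377)}}
B={'fL':(-36,-18,45,79),'fR':(-36,-18,-79,-45),'jL':(38,54,45,79),'jR':(38,54,-79,-45)}
def blk(k,p):
    a,b,e,f=B[k]; P=np.array([[x,y,z] for x in(a,b) for y in(e,f) for z in(0,20)])
    return P@bedR(p[3]).T+p[:3]
def res(p,vs=('top','side'),ret=0):
    o=[]
    for n in vs:
        for k,v in obs[n].items():
            h=cv2.convexHull(proj(n,blk(k,p)).astype(np.float32)); m=cv2.moments(h)
            o+=[m['m10']/m['m00']-c[n](*v)[0],m['m01']/m['m00']-c[n](*v)[1]]
    return np.array(o)
s=least_squares(res,[575,60,60,.14],x_scale=[10,10,10,.1]); print(np.round(s.x,3),round(s.cost,2)); print(np.round(s.fun.reshape(2,4,2),1).tolist())
p=s.x; np.save('seat.npy',p)
for y in(170,-170):  # bed corners: distance from low edge set by z
    for z in (29,135):
        Rb=bedR(p[3]); d=(z-p[2])/np.sin(np.radians(25)); q=p[:3]+Rb@[d,y,0]
        print('corner',y,z,round(d),np.round(proj('top',q)[0]),np.round(proj('side',q)[0]))
def tri(a,b):
    A=[];o=[]
    for n,px in(('top',a),('side',b)):
        O,D=ray(n,px); D/=np.linalg.norm(D); M=np.eye(3)-np.outer(D,D); A.append(M);o.append(M@O)
    x=np.linalg.lstsq(np.vstack(A),np.hstack(o),rcond=None); return x[0],x[1]
for nm,a,b in(('cap',(226,400),(162,178)),('hub',(168,197),(322,143))):
    X,e=tri(c['top'](*a),c['side'](*b)); print(nm,np.round(X),e,'bed',np.round((X-p[:3])@bedR(p[3])))
E
```

```text
[5.86912e+02 6.03690e+01 5.56310e+01 1.37000e-01] 2.16
[[[-0.5, 0.3], [-0.5, -0.2], [-0.9, 0.1], [-1.2, -0.2]], [[-0.0, -0.1], [0.4, 0.0], [-0.4, 0.9], [0.2, 0.5]]]
corner 170 29 -63 [219. 278.] [221. 252.]
corner 170 135 188 [200. 183.] [303. 188.]
corner -170 29 -63 [349. 260.] [307. 312.]
corner -170 135 188 [338. 165.] [401. 231.]
cap [544. 204. 161.] [0.07634926] bed [ 24. 148. 105.]
hub [669. 242. 153.] [14.36455193] bed [137. 169.  44.]
```

```bash
cat >> h.py <<'E'
def tgt(T,Rt,now=None):
    """rows' travel (m) and twist (deg) from present pose to TCP T, orientation Rt (matrix)"""
    s=r.sense(); R0=R.from_rotvec(s['eef_rot']).as_matrix()
    d=R0.T@(np.array(T)-s['tool_pos'])/1000; w=np.degrees(R.from_matrix(R0.T@Rt).as_rotvec())
    print('travel',np.round(d,4).tolist(),'twist',np.round(w,2).tolist(),'|d|mm',round(1000*np.linalg.norm(d)))
def down(yaw): # tool y along yaw, z down
    return R.from_euler('z',yaw).as_matrix()@np.array([[0,1,0],[1,0,0],[0,0,-1.]])
def bedtool(yaw,k=0): return bedR(yaw)@np.array([[0,1,0],[1,0,0],[0,0,-1.]])@R.from_euler('z',k).as_matrix()
def st():
    s=r.sense(); print(round(s['t'],2),np.round(s['tool_pos'],1),np.round(s['eef_rot'],3),'F',np.round(s['contact_force'],1),'gap',round(s['finger_gap'],1),'gf',round(s['gripper_force'],1),'q',np.round(s['joint_pos'],2)); return s
E
python3 -c "
from h import *
tgt([483,-328,140],down(.122))"
```

```text
travel [-0.564, -0.7761, 0.0913] twist [0.0, -0.0, 63.83] |d|mm 964
```

```bash
python3 -m handwheel '{"twist":[[0,0,63.8],[0,0,63.8],[0,0,63.8],[0,0,63.8],[0,0,63.8],[0,0,63.8],[0,0,63.8],[0,0,63.8],[0,0,63.8],[0,0,63.8],[0,0,63.8],[0,0,63.8],[0,0,63.8],[0,0,63.8],[0,0,63.8],[0,0,63.8],[0,0,63.8],[0,0,63.8],[0,0,63.8],[0,0,63.8]],"travel":[[-0.564,-0.776,0.091],[-0.564,-0.776,0.091],[-0.564,-0.776,0.091],[-0.564,-0.776,0.091],[-0.564,-0.776,0.091],[-0.564,-0.776,0.091],[-0.564,-0.776,0.091],[-0.564,-0.776,0.091],[-0.564,-0.776,0.091],[-0.564,-0.776,0.091],[-0.564,-0.776,0.091],[-0.564,-0.776,0.091],[-0.564,-0.776,0.091],[-0.564,-0.776,0.091],[-0.564,-0.776,0.091],[-0.564,-0.776,0.091],[-0.564,-0.776,0.091],[-0.564,-0.776,0.091],[-0.564,-0.776,0.091],[-0.564,-0.776,0.091]],"gripper":[1,1,1,1,1,1,1,1,1,1,1,1,1,1,1,1,1,1,1,1]}' 40; python3 -c "
from h import *
st();tgt([483,-328,140],down(.122))"
```

```text
t: 2.37
tool_pos: [445.7, -206.2, 152.6]
eef_rot: [2.082, 2.352, 0.0]
contact_force: [0.1, 1.4, -0.8]
finger_gap: 85.3
gripper_force: 0.0
2.37 [ 445.7 -206.2  152.6] [2.082 2.352 0.   ] F [ 0.1  1.4 -0.8] gap 85.3 gf 0.0 q [-0.46  0.35  1.98  0.    0.82 -0.58]
travel [-0.1254, 0.0222, 0.0126] twist [0.03, 0.01, -0.01] |d|mm 128
```

```bash
python3 -m handwheel '{"twist":[[0,0,0],[0,0,0],[0,0,0],[0,0,0],[0,0,0],[0,0,0]],"travel":[[-0.1254,0.0222,0.0126],[-0.1254,0.0222,0.0126],[-0.1254,0.0222,0.0126],[-0.1254,0.0222,0.0126],[-0.1254,0.0222,0.0126],[-0.1254,0.0222,0.0126]],"gripper":[1,1,1,1,1,1]}' 40
cat >> h2.py <<'E'
def wproj(P,s):
    m=r.camera_model('wrist'); f=240/np.tan(np.radians(m['vfov'])/2); M=np.array(m['mount'])
    R0=R.from_rotvec(s['eef_rot']).as_matrix()
    t=(np.atleast_2d(P)-s['tool_pos'])@R0; c=(t-M[:3,3])@M[:3,:3]
    th=np.arctan2(np.hypot(c[:,0],c[:,1]),c[:,2]); ph=np.arctan2(c[:,1],c[:,0])
    return np.c_[m['cx']+f*th*np.cos(ph),m['cy']+f*th*np.sin(ph)]
def dense(P): # box corners (x,y,z order) -> dense points
    return np.vstack([P]+[P[i]*(1-t)+P[j]*t for i in range(8) for j in range(i) for t in np.linspace(0,1,8)])
def wmask(P,s):
    k=np.zeros((480*2,640*2),np.uint8); h=cv2.convexHull((wproj(dense(P),s)*2).astype(np.float32)); cv2.fillConvexPoly(k,h.astype(np.int32),1)
    return cv2.resize(k,(640,480),interpolation=cv2.INTER_AREA)
E
python3 - <<'E'
from h2 import *
s=st(); im=r.snapshot('wrist').copy(); q=r.masks_of('wide_strip','wrist')
print([(x['p'],np.round(x['location']),x['mask'].sum()) for x in q])
p=(483,-328,.122); P=box(36,170,22,p)
for a in wproj(P[[1,3,7,5]],s): cv2.circle(im,tuple(np.round(a).astype(int)),4,(255,0,0),1)
if q:
    k=q[0]['mask'].astype(np.uint8); print('obs',mom(k),'pred',mom(wmask(P,s)))
    cs,_=cv2.findContours(k,cv2.RETR_EXTERNAL,cv2.CHAIN_APPROX_NONE); cv2.drawContours(im,cs,-1,(0,255,0),1)
cv2.imwrite('pics/w1.png',im[:,:,::-1])
E
```

```text
t: 2.87
tool_pos: [482.2, -325.3, 139.6]
eef_rot: [-2.082, -2.351, -0.0]
contact_force: [-0.2, 0.0, 0.0]
finger_gap: 85.3
gripper_force: 0.0
2.87 [ 482.2 -325.3  139.6] [-2.082 -2.351 -0.   ] F [-0.2  0.   0. ] gap 85.3 gf 0.0 q [-0.61  0.48  1.79  0.    0.87 -0.74]
[(0.96, array([216., 322.]), np.int64(11128))]
obs [317.93943206 218.21180805  -1.56660519] pred [316.40182278 220.44658004   1.56960752]
```

View pics/w1.png

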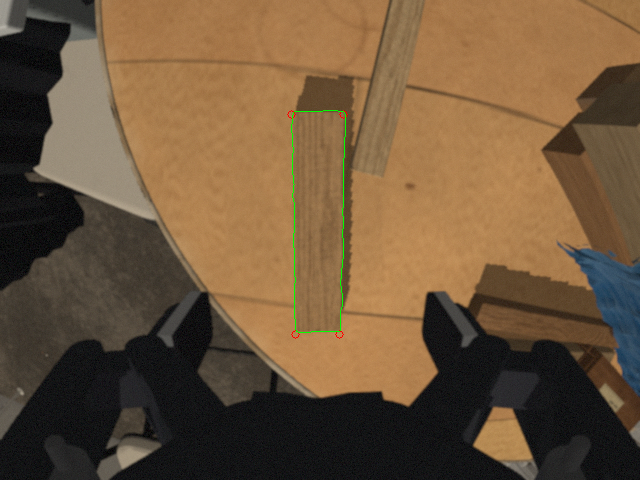

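The wrist view shows the wide strip at columns 293–345, rows 111–332, within 2 px of the prediction. The thin strip's end at (370,175) clears the finger path.

```bash
python3 -c "
from h import *
tgt([484,-327,4],down(.124))"
```

```text
travel [-0.0031, 0.0015, 0.1359] twist [-0.05, -0.05, -0.04] |d|mm 136
```

```bash
python3 -m handwheel '{"twist":[[0,0,0],[0,0,0],[0,0,0],[0,0,0]],"travel":[[0,0.001,0.09],[0,0.001,0.09],[0,0.001,0.09],[0,0.001,0.09]],"gripper":[1,1,1,1]}' 40; python3 -c "
from h import *
st();tgt([484,-327,4],down(.124))"
```

```text
t: 3.3
tool_pos: [481.8, -322.9, 47.9]
eef_rot: [-2.075, -2.35, 0.001]
contact_force: [-0.1, -0.2, 0.4]
finger_gap: 85.1
gripper_force: 0.0
3.3 [ 481.8 -322.9   47.9] [-2.075e+00 -2.350e+00  1.000e-03] F [-0.1 -0.2  0.4] gap 85.1 gf 0.0 q [-0.61  0.62  1.82  0.    0.71 -0.73]
travel [-0.0045, 0.0019, 0.0439] twist [-0.28, -0.25, -0.01] |d|mm 44
```

```bash
python3 -m handwheel '{"twist":[[0,0,0],[0,0,0],[0,0,0],[0,0,0],[0,0,0],[0,0,0],[0,0,0],[0,0,0],[0,0,0],[0,0,0]],"travel":[[-0.004,0.002,0.025],[-0.004,0.002,0.044],[-0.004,0.002,0.044],[-0.004,0.002,0.044],[-0.004,0.002,0.044],[-0.004,0.002,0.044],[-0.004,0.002,0.044],[-0.004,0.002,0.044],[-0.004,0.002,0.044],[-0.004,0.002,0.044]],"gripper":[1,1,0.6,0.2,0.2,0.2,0.2,0.2,0.2,0.2]}' 40; python3 -c "
from h import *
st()"
```

```text
t: 4.13
tool_pos: [487.3, -329.7, 8.3]
eef_rot: [2.079, 2.351, 0.0]
contact_force: [-0.6, 0.7, 8.4]
finger_gap: 35.0
gripper_force: 40.3
4.13 [ 487.3 -329.7    8.3] [2.079 2.351 0.   ] F [-0.6  0.7  8.4] gap 35.0 gf 40.3 q [-0.62  0.7   1.81  0.    0.64 -0.74]
```

```bash
python3 -m handwheel '{"twist":[[0,0,0],[0,0,0],[0,0,0],[0,0,0],[0,0,0],[0,0,0],[0,0,0],[0,0,0],[0,0,0]],"travel":[[0,0,-0.02],[0,0,-0.05],[0,0,-0.09],[0,0,-0.13],[0,0,-0.17],[0,0,-0.21],[0,0,-0.24],[0,0,-0.24],[0,0,-0.24]],"gripper":[0.2,0.2,0.2,0.2,0.2,0.2,0.2,0.2,0.2]}' 60; python3 - <<'E'
from h2 import *
s=st(); im=r.snapshot('wrist').copy(); q=r.masks_of('wide_strip','wrist')
s2=st()
for x in q[:1]:
    k=x['mask'].astype(np.uint8); cs,_=cv2.findContours(k,cv2.RETR_EXTERNAL,cv2.CHAIN_APPROX_NONE); cv2.drawContours(im,cs,-1,(0,255,0),1); print(x['p'],cv2.boundingRect(k),mom(k))
# predicted: strip held with underside at TCP z offset, centred
R0=R.from_rotvec(s['eef_rot']).as_matrix()
L=np.array([[y*85,x*18,z] for x in(-1,1) for y in(-1,1) for z in(-20,2)])
for a in wproj(L@R0.T+s['tool_pos'],s): cv2.circle(im,tuple(np.round(a).astype(int)),4,(255,0,0),1); print(np.round(a))
cv2.imwrite('pics/w2.png',im[:,:,::-1])
p=np.load('seat.npy'); print('seat',p)
Rb=bedR(p[3]); tgt(p[:3]+Rb@[8,0,150],bedtool(p[3]))
E
```

```text
t: 4.88
tool_pos: [487.2, -329.7, 249.2]
eef_rot: [2.078, 2.349, 0.001]
contact_force: [-0.2, -0.2, -3.6]
finger_gap: 34.4
gripper_force: 62.5
4.88 [ 487.2 -329.7  249.2] [2.078e+00 2.349e+00 1.000e-03] F [-0.2 -0.2 -3.6] gap 34.4 gf 62.5 q [-0.62  0.35  1.7   0.    1.09 -0.74]
4.98 [ 485.5 -328.6  245.5] [-2.081 -2.352  0.   ] F [ 0.8 -0.8 -3. ] gap 34.2 gf 62.4 q [-0.62  0.35  1.7   0.    1.09 -0.74]
0.9 (264, 73, 107, 325) [316.94999519 226.98818885  -1.57059297]
[280. 465.]
[283. 435.]
[260.  85.]
[269.  92.]
[352. 465.]
[349. 435.]
[370.  85.]
[362.  92.]
seat [5.86912420e+02 6.03689081e+01 5.56305017e+01 1.37327281e-01]
travel [0.3727, 0.092, 0.0508] twist [-25.05, 0.14, -0.85] |d|mm 387
```

View pics/w2.png

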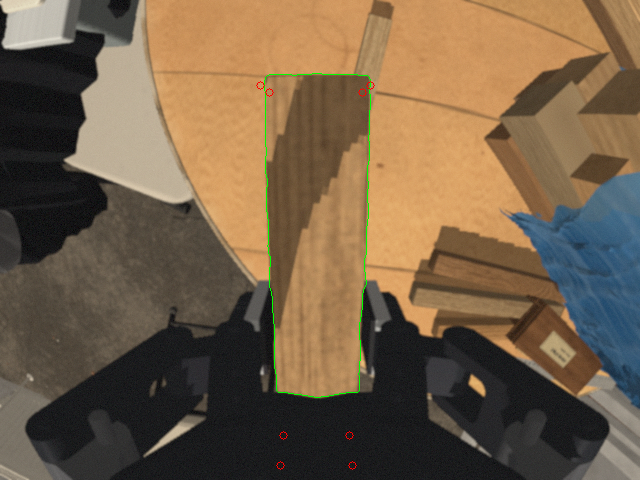

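The view shows the strip held squarely, columns 264–371, far end at row 74. Its centre is about 3.5 mm toward tool +x, and its underside is about 6 mm beyond the TCP. Next is the hover over the jig.

```bash
python3 -m handwheel '{"twist":[[-25,0.1,-0.9],[-25,0.1,-0.9],[-25,0.1,-0.9],[-25,0.1,-0.9],[-25,0.1,-0.9],[-25,0.1,-0.9],[-25,0.1,-0.9],[-25,0.1,-0.9],[-25,0.1,-0.9],[-25,0.1,-0.9],[-25,0.1,-0.9],[-25,0.1,-0.9],[-25,0.1,-0.9],[-25,0.1,-0.9]],"travel":[[0.05,0,0],[0.1,0.01,0],[0.369,0.092,0.051],[0.369,0.092,0.051],[0.369,0.092,0.051],[0.369,0.092,0.051],[0.369,0.092,0.051],[0.369,0.092,0.051],[0.369,0.092,0.051],[0.369,0.092,0.051],[0.369,0.092,0.051],[0.369,0.092,0.051],[0.369,0.092,0.051],[0.369,0.092,0.051]],"gripper":[0.2,0.2,0.2,0.2,0.2,0.2,0.2,0.2,0.2,0.2,0.2,0.2,0.2,0.2]}' 60; cat >> h2.py <<'E'
def bedst(n=1):
    p=np.load('seat.npy'); Rb=bedR(p[3]); o=[]
    for i in range(n):
        s=r.sense(); o.append(np.r_[(s['tool_pos']-p[:3])@Rb, R.from_matrix(bedtool(p[3]).T@R.from_rotvec(s['eef_rot']).as_matrix()).as_rotvec(degrees=True)])
        if n>1: r.snapshot('wrist')
    o=np.array(o); print('bed xyz, rot deg',np.round(o.mean(0),1),'sd',np.round(o.std(0),1),'Fbed',np.round(np.array(s['contact_force'])@Rb,1),'t',round(s['t'],2),'gap',round(s['finger_gap'],1)); return o.mean(0)
E
python3 - <<'E'
from h2 import *
bedst(4)
s=r.sense(); im=r.snapshot('wrist').copy(); p=np.load('seat.npy'); Rb=bedR(p[3])
for t in('fence','jaw_face','grip','wide_strip'):
    for x in r.masks_of(t,'wrist')[:3]:
        k=x['mask'].astype(np.uint8); cs,_=cv2.findContours(k,cv2.RETR_EXTERNAL,cv2.CHAIN_APPROX_NONE); cv2.drawContours(im,cs,-1,(0,255,0),1); print(t,round(x['p'],2),cv2.boundingRect(k))
for a,b,e,f in((-36,-18,45,79),(-36,-18,-79,-45),(38,54,45,79),(38,54,-79,-45)):
    P=np.array([[x,y,20] for x,y in((a,e),(b,e),(b,f),(a,f))])@Rb.T+p[:3]
    cv2.polylines(im,[np.round(wproj(P,s)).astype(int)],True,(255,0,255),1)
cv2.imwrite('pics/w3.png',im[:,:,::-1])
E
```

```text
t: 6.15
tool_pos: [532.0, 47.2, 194.5]
eef_rot: [1.851, 2.124, 0.468]
contact_force: [-0.8, -0.3, -2.0]
finger_gap: 34.4
gripper_force: 62.3
bed xyz, rot deg [ 8.100e+00 -5.600e+00  1.498e+02  0.000e+00 -1.000e-01  0.000e+00] sd [0.3 0.1 0.1 0.  0.  0. ] Fbed [ 0.  -0.3 -1.3] t 6.3 gap 34.0
fence 0.8 (256, 114, 15, 167)
jaw_face 0.91 (365, 116, 77, 180)
grip 0.9 (324, 0, 192, 30)
```

View pics/w3.png

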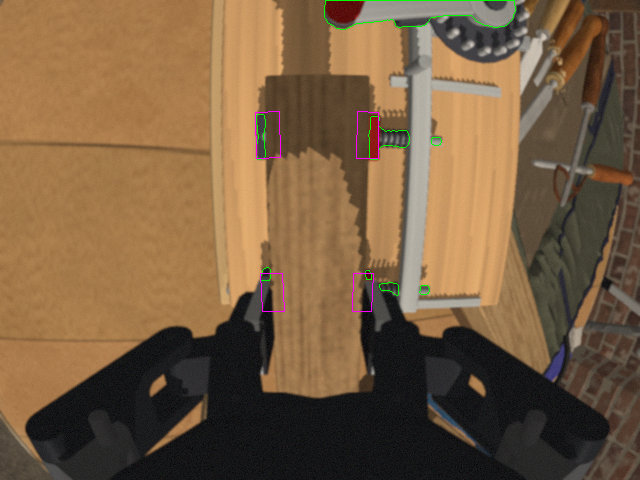

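The wrist view confirms the jig fit: fence edge at col 256 and jaw back at col 379, both as predicted. The strip is centred between them, so I'm descending.

```bash
python3 -m handwheel '{"twist":[[0,0,0],[0,0,0],[0,0,0],[0,0,0],[0,0,0],[0,0,0],[0,0,0]],"travel":[[0.002,0,0.03],[0.002,0,0.065],[0.002,0,0.1],[0.002,0,0.125],[0.002,0,0.134],[0.002,0,0.134],[0.002,0,0.134]],"gripper":[0.2,0.2,0.2,0.2,0.2,0.2,0.2]}' 60; python3 -c "
from h2 import *
bedst(2)"
```

```text
t: 7.18
tool_pos: [588.1, 57.9, 73.0]
eef_rot: [1.85, 2.125, 0.468]
contact_force: [0.4, 0.9, -1.3]
finger_gap: 34.1
gripper_force: 62.3
bed xyz, rot deg [ 8.4 -2.6 15.7  0.  -0.1 -0.1] sd [0.3 0.  0.3 0.  0.  0. ] Fbed [-0.3  0.3 -0.5] t 7.23 gap 34.2
```

```bash
python3 -m handwheel '{"twist":[[0,0,0],[0,0,0],[0,0,0],[0,0,0]],"travel":[[0,0,0.003],[0,0,0.006],[0,0,0.008],[0,0,0.008]],"gripper":[0.2,0.2,0.2,0.2]}' 60; python3 -c "
from h2 import *
bedst(2)"
```

```text
t: 7.62
tool_pos: [591.7, 58.3, 69.6]
eef_rot: [1.849, 2.125, 0.47]
contact_force: [-16.5, -0.9, 25.5]
finger_gap: 34.6
gripper_force: 66.1
bed xyz, rot deg [10.  -2.8 10.8  0.  -0.  -0.1] sd [0. 0. 0. 0. 0. 0.] Fbed [-4.1  0.5 29.7] t 7.67 gap 34.5
```

Contact at about 30 N. I'll back off slightly and open.

```bash
python3 -m handwheel '{"twist":[[0,0,0],[0,0,0],[0,0,0],[0,0,0],[0,0,0],[0,0,0],[0,0,0],[0,0,0],[0,0,0],[0,0,0],[0,0,0],[0,0,0],[0,0,0],[0,0,0]],"travel":[[0,0,-0.003],[0,0,-0.003],[0,0,-0.003],[0,0,-0.003],[0,0,-0.003],[0,0,-0.01],[0,0,-0.03],[0,0,-0.06],[0,0,-0.1],[0,0,-0.14],[0,0,-0.18],[0,0,-0.2],[0,0,-0.2],[0,0,-0.2]],"gripper":[0.2,0.2,0.62,0.62,0.62,0.62,0.62,0.62,0.62,0.62,0.62,0.62,0.62,0.62]}' 60; python3 - <<'E'
from h2 import *
bedst(3)
s=r.sense(); im=r.snapshot('wrist').copy(); p=np.load('seat.npy'); Rb=bedR(p[3])
for t in('fence','jaw_face','grip','wide_strip'):
    for x in r.masks_of(t,'wrist')[:1]:
        k=x['mask'].astype(np.uint8); cs,_=cv2.findContours(k,cv2.RETR_EXTERNAL,cv2.CHAIN_APPROX_NONE); cv2.drawContours(im,cs,-1,(0,255,0),1); print(t,round(x['p'],2),cv2.boundingRect(k))
for a,b,e,f in((-36,-18,45,79),(-36,-18,-79,-45),(38,54,45,79),(38,54,-79,-45),(-8,28,-85,85)):
    P=np.array([[x,y,20] for x,y in((a,e),(b,e),(b,f),(a,f))])@Rb.T+p[:3]
    cv2.polylines(im,[np.round(wproj(P,s)).astype(int)],True,(255,0,255),1)
for h in range(100,180,4):
    pass
cv2.imwrite('pics/w4.png',im[:,:,::-1])
E
```

```text
t: 8.88
tool_pos: [509.3, 46.7, 250.4]
eef_rot: [1.848, 2.124, 0.47]
contact_force: [-0.4, 0.5, -0.2]
finger_gap: 52.9
gripper_force: 0.0
bed xyz, rot deg [ 1.010e+01 -2.800e+00  2.088e+02  1.000e-01 -0.000e+00 -1.000e-01] sd [0.6 0.1 0.8 0.1 0.  0. ] Fbed [-0.2 -0.6 -0. ] t 8.98 gap 52.8
fence 0.97 (267, 121, 23, 168)
jaw_face 0.95 (345, 120, 77, 170)
grip 0.81 (323, 0, 163, 51)
wide_strip 0.71 (296, 110, 42, 183)
```

View pics/w4.png

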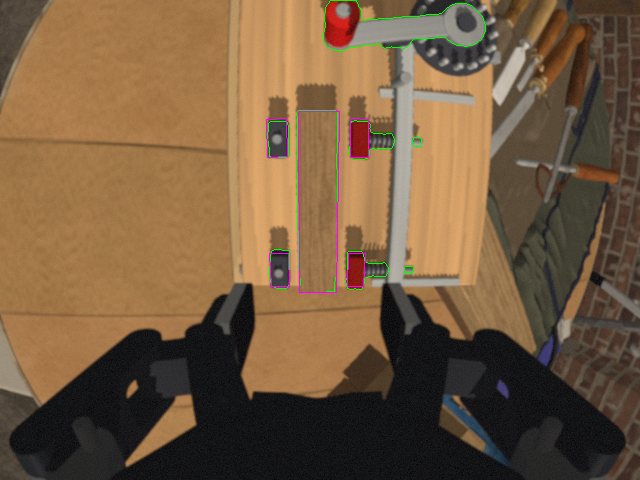

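The strip lies exactly centred between fence and jaw, rows 110–293, columns 297–338. The grip cap is at about (344,9) and the hub at (464,25). Now for the grip and ratchet axis.

```bash
python3 - <<'E'
from h2 import *
s=r.sense(); p=np.load('seat.npy'); Rb=bedR(p[3])
def inv(px,z):
    f=lambda u: wproj(p[:3]+Rb@[u[0],u[1],z],s)[0]-px
    return least_squares(f,[60,150],x_scale=10).x
g=inv((344,9),108); print('cap',g)
for h in(45,53,60,70,85):
    a=inv((465,24),h); print(h,np.round(a,1),'dist',round(np.linalg.norm(a-g),1),'angle',round(np.arctan2(-(g-a)[1]*-1,-(g-a)[0]),3))
E
```

```text
cap [ 26.90609289 150.02394435]
45 [135.8 167.9] dist 110.4 angle -0.163
53 [132.6 165.2] dist 106.7 angle -0.143
60 [129.7 162.9] dist 103.6 angle -0.125
70 [125.6 159.6] dist 99.1 angle -0.096
85 [119.4 154.6] dist 92.6 angle -0.049
```

```bash
python3 - <<'E'
from h2 import *
st(); p=np.load('seat.npy'); Rb=bedR(p[3])
for k in(90,-90):
    Rt=bedR(p[3])@np.array([[0,1,0],[1,0,0],[0,0,-1.]])@R.from_euler('z',k,degrees=True).as_matrix()
    print(k,'tool x in bed',np.round(Rb.T@Rt[:,0],1)); tgt(p[:3]+Rb@[26,149,135],Rt)
E
```

```text
9.28 [508.8  46.8 247.7] [1.852 2.128 0.466] F [-0.1  0.5 -0.1] gap 52.8 gf 0.0 q [ 0.05  0.08  2.14  0.08  0.5  -0.15]
90 tool x in bed [ 1.  0. -0.]
travel [0.1517, 0.0171, 0.0724] twist [-0.18, 0.22, 90.07] |d|mm 169
-90 tool x in bed [-1.  0.  0.]
travel [0.1517, 0.0171, 0.0724] twist [-0.22, -0.18, -89.93] |d|mm 169
```

```bash
python3 -m handwheel '{"twist":[[0,0,90],[0,0,90],[0,0,90],[0,0,90],[0,0,90],[0,0,90],[0,0,90],[0,0,90],[0,0,90],[0,0,90],[0,0,90],[0,0,90],[0,0,90],[0,0,90],[0,0,90],[0,0,90]],"travel":[[0.03,0,0],[0.06,0,0],[0.09,0.01,0],[0.12,0.017,0],[0.152,0.017,0.02],[0.152,0.017,0.04],[0.152,0.017,0.06],[0.152,0.017,0.072],[0.152,0.017,0.072],[0.152,0.017,0.072],[0.152,0.017,0.072],[0.152,0.017,0.072],[0.152,0.017,0.072],[0.152,0.017,0.072],[0.152,0.017,0.072],[0.152,0.017,0.072]],"gripper":[0.62,0.62,0.62,0.62,0.62,0.62,0.62,0.62,0.62,0.62,0.62,0.62,0.62,0.62,0.62,0.62]}' 20; python3 - <<'E'
from h2 import *
bedst(2)
s=st(); im=r.snapshot('wrist').copy(); p=np.load('seat.npy'); Rb=bedR(p[3])
for x in r.masks_of('grip','wrist')[:1]:
    k=x['mask'].astype(np.uint8); cs,_=cv2.findContours(k,cv2.RETR_EXTERNAL,cv2.CHAIN_APPROX_NONE); cv2.drawContours(im,cs,-1,(0,255,0),1); print(round(x['p'],2),cv2.boundingRect(k))
P=np.array([[26+12*np.cos(a),149+12*np.sin(a),108] for a in np.arange(0,6.3,.2)])@Rb.T+p[:3]
cv2.polylines(im,[np.round(wproj(P,s)).astype(int)],True,(255,0,255),1)
cv2.imwrite('pics/w5.png',im[:,:,::-1])
E
```

```text
t: 10.62
tool_pos: [533.3, 203.6, 189.9]
eef_rot: [-3.033, -0.207, -0.667]
contact_force: [0.6, -0.2, -0.0]
finger_gap: 52.8
gripper_force: 0.0
bed xyz, rot deg [ 2.640e+01  1.493e+02  1.359e+02  1.000e-01 -2.000e-01  8.990e+01] sd [0.  0.  0.1 0.  0.  0.1] Fbed [0.6 0.4 0.8] t 10.67 gap 52.9
10.72 [533.3 203.6 190.1] [-3.034 -0.214 -0.668] F [-0.2  0.4  0.8] gap 53.0 gf 0.0 q [ 0.4   0.27  2.06 -0.29  0.4   2.07]
0.81 (256, 43, 88, 256)
```

View pics/w5.png

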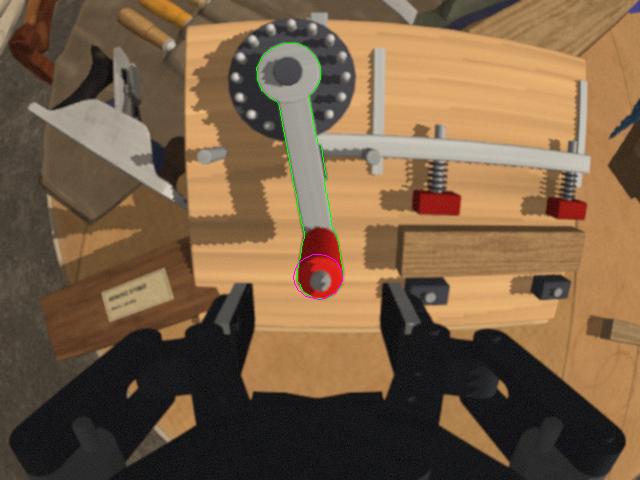

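The wrist view shows the grip cap at (320,281) within the fingers' span, as predicted, the hub at (288,71), and the strip on the bed between fence and jaw. I'll descend, grip gently and refine the axis.

```bash
python3 - <<'E'
from h2 import *
s=r.sense(); p=np.load('seat.npy'); Rb=bedR(p[3])
def inv(px,z):
    f=lambda u: wproj(p[:3]+Rb@[u[0],u[1],z],s)[0]-px
    return least_squares(f,[60,150],x_scale=10).x
g=inv((320,280),108); print('cap',g)
for h in(40,45,50,55,60):
    a=inv((288,71),h); print(h,np.round(a,1),'dist',round(np.linalg.norm(a-g),1))
E
python3 -m handwheel '{"twist":[[0,0,0],[0,0,0],[0,0,0],[0,0,0],[0,0,0],[0,0,0],[0,0,0],[0,0,0]],"travel":[[0,0,0.02],[0,0,0.045],[0,0,0.063],[0,0,0.063],[0,0,0.063],[0,0,0.063],[0,0,0.063],[0,0,0.063]],"gripper":[0.62,0.62,0.62,0.4,0.2,0.1,0.1,0.1]}' 20; python3 -c "
from h2 import *
bedst(2)"
```

```text
cap [ 24.34873557 147.83997958]
40 [135.8 168. ] dist 113.3
45 [135.  167.6] dist 112.4
50 [134.2 167.2] dist 111.5
55 [133.3 166.8] dist 110.6
60 [132.5 166.4] dist 109.7
t: 11.48
tool_pos: [559.2, 207.1, 133.5]
eef_rot: [-3.033, -0.211, -0.668]
contact_force: [5.2, 0.6, -12.3]
finger_gap: 23.8
gripper_force: 21.4
bed xyz, rot deg [ 2.620e+01  1.491e+02  7.370e+01  1.000e-01 -2.000e-01  8.990e+01] sd [0. 0. 0. 0. 0. 0.] Fbed [ -0.5  -0.  -13.5] t 11.53 gap 23.4
```

```bash
python3 -m handwheel '{"twist":[[0,0,0],[0,0,0],[0,0,0],[0,0,0],[0,0,0],[0,0,0],[0,0,0],[0,0,0],[0,0,0],[0,0,0]],"travel":[[-0.001,-0.009,0],[-0.0014,-0.0175,0],[-0.001,-0.0285,0],[0.001,-0.0394,0],[0.0035,-0.05,0],[0.0073,-0.0603,0],[0.012,-0.07,0],[0.0166,-0.0775,0],[0.0166,-0.0775,0],[0.0166,-0.0775,0]],"gripper":[0.1,0.1,0.1,0.1,0.1,0.1,0.1,0.1,0.1,0.1]}' 20; cat > look.py <<'E'
from h2 import *
def jaw():
    b=bedst(1); s=r.sense(); im=r.snapshot('wrist'); p=np.load('seat.npy'); Rb=bedR(p[3])
    cv2.imwrite('pics/last.png',im[:,:,::-1])
    a=np.array([133.8,167]); print('handle', round(np.arcsin((b[1]-a[1])/110),3),'x exp',round(a[0]-np.sqrt(110**2-(b[1]-a[1])**2),1))
    # red blocks centroid back-projected at z=20 top
    hsv=cv2.cvtColor(im,cv2.COLOR_RGB2HSV); red=cv2.inRange(hsv,(0,170,60),(6,255,255))|cv2.inRange(hsv,(172,170,60),(180,255,255))
    n,l,sg,c=cv2.connectedComponentsWithStats(red)
    for i in range(1,n):
        if sg[i,4]>100:
            u=least_squares(lambda u: wproj(p[:3]+Rb@[u[0],u[1],14],s)[0]-c[i],[40,50],x_scale=10).x; print('red',np.round(c[i]),sg[i,4],np.round(u,1))
    q=r.masks_of('wide_strip','wrist')
    if q:
        k=q[0]['mask'].astype(np.uint8); c=np.array(mom(k)[:2]); u=least_squares(lambda u: wproj(p[:3]+Rb@[u[0],u[1],20],s)[0]-c,[40,50],x_scale=10).x; print('strip',round(q[0]['p'],2),np.round(u,1))
if __name__=='__main__': jaw()
E
python3 look.py
```

```text
t: 12.42
tool_pos: [562.7, 285.6, 139.7]
eef_rot: [-3.034, -0.211, -0.666]
contact_force: [1.7, 0.8, -12.4]
finger_gap: 22.9
gripper_force: 21.6
bed xyz, rot deg [ 4.180e+01  2.264e+02  7.330e+01  1.000e-01 -2.000e-01  8.990e+01] sd [0. 0. 0. 0. 0. 0.] Fbed [ -3.6   0.6 -12. ] t 12.42 gap 22.9
handle 0.571 x exp 41.2
red [561. 258.] 1228 [37.7 60.5]
red [317. 315.] 5228 [  2.6 226.4]
strip 0.71 [11.4 43.1]
```

```bash
python3 -m handwheel '{"twist":[[0,0,0],[0,0,0],[0,0,0],[0,0,0],[0,0,0],[0,0,0],[0,0,0],[0,0,0],[0,0,0],[0,0,0],[0,0,0],[0,0,0],[0,0,0],[0,0,0],[0,0,0],[0,0,0],[0,0,0],[0,0,0],[0,0,0],[0,0,0]],"travel":[[-0.009,0.017,0],[-0.0155,0.0379,0],[-0.0177,0.0598,0],[-0.0155,0.0817,0],[-0.009,0.1026,0],[-0.0042,0.1125,0],[0.0003,0.12,0],[0.0003,0.12,0],[0.0003,0.12,0],[-0.0068,0.1077,0],[-0.0128,0.0923,0],[-0.0165,0.0762,0],[-0.0177,0.0598,0],[-0.0165,0.0434,0],[-0.0128,0.0273,0],[-0.009,0.017,0],[-0.0042,0.007,0],[0,0,0],[0,0,0],[0,0,0]],"gripper":[0.1,0.1,0.1,0.1,0.1,0.1,0.1,0.1,0.1,0.1,0.1,0.1,0.1,0.1,0.1,0.1,0.1,0.1,0.1,0.1]}' 20; python3 look.py
```

```text
t: 14.18
tool_pos: [563.7, 286.4, 140.5]
eef_rot: [-3.032, -0.211, -0.67]
contact_force: [-2.2, -0.1, -4.6]
finger_gap: 23.1
gripper_force: 22.6
bed xyz, rot deg [ 4.31e+01  2.27e+02  7.36e+01  1.00e-01 -1.00e-01  8.99e+01] sd [0. 0. 0. 0. 0. 0.] Fbed [-3.9  0.2 -3.3] t 14.18 gap 23.1
handle 0.577 x exp 41.6
red [559. 273.] 1214 [28.1 60.7]
red [317. 317.] 5179 [  3.  227.1]
strip 0.59 [ 5.1 41.3]
```

Jaw at about 18 mm. I'll do another full cycle.

```bash
python3 -m handwheel '{"twist":[[0,0,0],[0,0,0],[0,0,0],[0,0,0],[0,0,0],[0,0,0],[0,0,0],[0,0,0],[0,0,0],[0,0,0],[0,0,0],[0,0,0],[0,0,0],[0,0,0],[0,0,0],[0,0,0],[0,0,0],[0,0,0],[0,0,0],[0,0,0]],"travel":[[-0.009,0.017,0],[-0.0155,0.0379,0],[-0.0177,0.0598,0],[-0.0155,0.0817,0],[-0.009,0.1026,0],[-0.0042,0.1125,0],[0.0003,0.12,0],[0.0003,0.12,0],[0.0003,0.12,0],[-0.0068,0.1077,0],[-0.0128,0.0923,0],[-0.0165,0.0762,0],[-0.0177,0.0598,0],[-0.0165,0.0434,0],[-0.0128,0.0273,0],[-0.009,0.017,0],[-0.0042,0.007,0],[0,0,0],[0,0,0],[0,0,0]],"gripper":[0.1,0.1,0.1,0.1,0.1,0.1,0.1,0.1,0.1,0.1,0.1,0.1,0.1,0.1,0.1,0.1,0.1,0.1,0.1,0.1]}' 20; python3 look.py
```

```text
t: 15.95
tool_pos: [563.9, 286.1, 140.7]
eef_rot: [-3.032, -0.211, -0.67]
contact_force: [-3.3, -1.3, 0.5]
finger_gap: 23.3
gripper_force: 23.6
bed xyz, rot deg [ 4.330e+01  2.268e+02  7.360e+01  1.000e-01 -1.000e-01  8.990e+01] sd [0. 0. 0. 0. 0. 0.] Fbed [-2.9 -0.8  1.9] t 15.95 gap 23.3
handle 0.575 x exp 41.5
red [558. 277.] 1211 [25.7 60.7]
red [317. 318.] 5157 [  2.6 226.8]
strip 0.58 [ 2.8 40.7]
```

View pics/last.png

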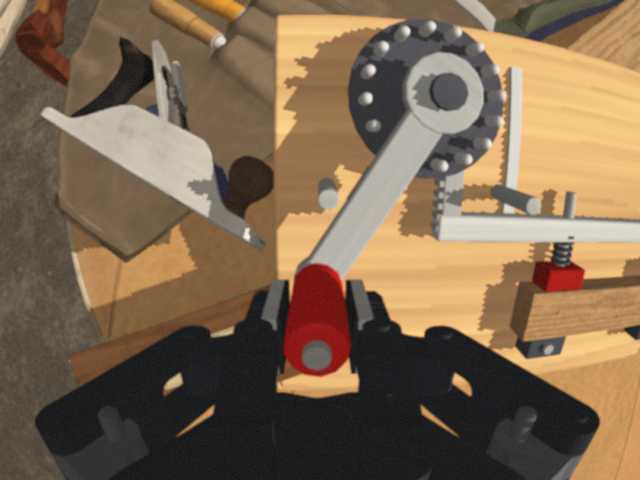

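The red block now rests on the strip with its spring compressed, and the strip is against the fence block. By pin counting the carriage is at about 27 mm. A short extra stroke of one pin, 0.18→0.40 rad, should bring it to about 29.5 mm.

```bash
cp pics/last.png pics/s3.png; python3 -m handwheel '{"twist":[[0,0,0],[0,0,0],[0,0,0],[0,0,0],[0,0,0],[0,0,0],[0,0,0],[0,0,0],[0,0,0],[0,0,0],[0,0,0],[0,0,0]],"travel":[[-0.009,0.017,0],[-0.0155,0.0379,0],[-0.0177,0.0598,0],[-0.0177,0.0598,0],[-0.0177,0.0598,0],[-0.0175,0.051,0],[-0.0165,0.0434,0],[-0.0149,0.0353,0],[-0.0128,0.0273,0],[-0.009,0.017,0],[-0.009,0.017,0],[-0.009,0.017,0]],"gripper":[0.1,0.1,0.1,0.1,0.1,0.1,0.1,0.1,0.1,0.1,0.1,0.1]}' 20; python3 look.py
```

```text
t: 17.05
tool_pos: [558.4, 269.3, 137.0]
eef_rot: [-3.032, -0.213, -0.671]
contact_force: [-2.2, -3.2, 5.3]
finger_gap: 23.4
gripper_force: 24.1
bed xyz, rot deg [ 3.470e+01  2.109e+02  7.360e+01  1.000e-01 -0.000e+00  8.980e+01] sd [0. 0. 0. 0. 0. 0.] Fbed [-0.2 -2.8  5.9] t 17.05 gap 23.4
handle 0.41 x exp 32.9
red [542. 266.] 1314 [25.7 60.6]
red [317. 317.] 5134 [ -5.7 210.7]
```

```bash
python3 -m handwheel '{"twist":[[0,0,0],[0,0,0],[0,0,0],[0,0,0],[0,0,0],[0,0,0],[0,0,0],[0,0,0],[0,0,0],[0,0,0]],"travel":[[-0.0065,0.0209,0],[-0.0087,0.0428,0],[-0.0065,0.0647,0],[0,0.0856,0],[0.0048,0.0955,0],[0.0093,0.103,0],[0.0118,0.1067,0],[0.0131,0.1085,0],[0.0131,0.1085,0],[0.0131,0.1085,0]],"gripper":[0.1,0.1,0.1,0.1,0.1,0.1,0.1,0.1,0.1,0.1]}' 20; python3 look.py
```

```text
t: 17.98
tool_pos: [582.7, 165.9, 141.9]
eef_rot: [-3.029, -0.213, -0.667]
contact_force: [-18.5, 26.7, 8.0]
finger_gap: 23.2
gripper_force: 27.4
bed xyz, rot deg [ 45.7 105.1  73.8   0.3   0.   89.9] sd [0. 0. 0. 0. 0. 0.] Fbed [-9.9 29.  13.4] t 17.98 gap 23.2
handle -0.598 x exp 42.9
red [315. 320.] 5061 [  3.4 106.7]
red [560. 282.] 1193 [ 24.2 -63.6]
red [395. 286.] 1577 [26.2 58.5]
strip 0.82 [ 6.1 -8.3]
```

Handle is at the right stop. I'll relax, let go and retreat square to the bed.

```bash
python3 -m handwheel '{"twist":[[0,0,0],[0,0,0],[0,0,0],[0,0,0],[0,0,0],[0,0,0],[0,0,0],[0,0,0],[0,0,0],[0,0,0],[0,0,0],[0,0,0],[0,0,0]],"travel":[[-0.001,-0.0025,0],[-0.001,-0.0025,0],[-0.001,-0.0025,0],[-0.001,-0.0025,0],[-0.001,-0.0025,0],[-0.001,-0.0025,-0.02],[-0.001,-0.0025,-0.05],[-0.001,-0.0025,-0.08],[-0.001,-0.0025,-0.11],[-0.001,-0.0025,-0.13],[-0.001,0.04,-0.13],[-0.001,0.04,-0.13],[-0.001,0.04,-0.13]],"gripper":[0.1,0.1,0.6,0.6,0.6,0.6,0.6,0.6,0.6,0.6,0.6,0.6,0.6]}' 20; python3 look.py; python3 - <<'E'
from h2 import *
s=r.sense(); p=np.load('seat.npy'); Rb=bedR(p[3]); im=r.snapshot('wrist').copy()
for (a,b,e,f),z in(((-36,-18,45,79),20),((-36,-18,-79,-45),20),((18,34,45,79),20),((18,34,-79,-45),20),((-18,18,-85,85),22)):
    P=np.array([[x,y,z] for x,y in((a,e),(b,e),(b,f),(a,f))])@Rb.T+p[:3]
    cv2.polylines(im,[np.round(wproj(P,s)).astype(int)],True,(255,0,255),1)
g=np.array([133.8-110*np.cos(.6),167-110*np.sin(.6)])
P=np.array([[g[0]+12*np.cos(a),g[1]+12*np.sin(a),108] for a in np.arange(0,6.3,.2)])@Rb.T+p[:3]
cv2.polylines(im,[np.round(wproj(P,s)).astype(int)],True,(0,255,0),1)
cv2.imwrite('pics/w6.png',im[:,:,::-1])
E
```

```text
t: 19.17
tool_pos: [535.8, 113.3, 260.3]
eef_rot: [-3.033, -0.205, -0.671]
contact_force: [-0.6, -0.0, -0.1]
finger_gap: 51.2
gripper_force: 0.0
bed xyz, rot deg [ 4.720e+01  5.950e+01  2.038e+02 -0.000e+00 -1.000e-01  9.010e+01] sd [0. 0. 0. 0. 0. 0.] Fbed [-0.6  0.   0.2] t 19.17 gap 51.2
handle -1.358 x exp 110.6
red [254. 235.] 1158 [ 22.9 118.1]
red [316. 232.] 676 [25.7 60.4]
red [444. 233.] 607 [ 24.5 -64. ]
strip 0.94 [1.6 5.4]
```

View pics/w6.png

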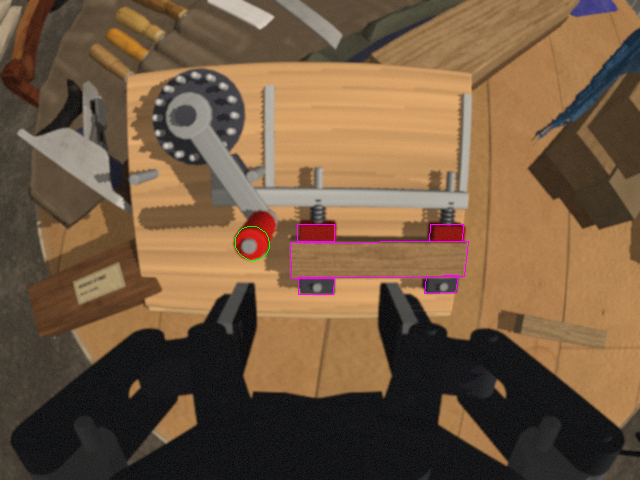

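The final view shows the strip on its predicted clamped outline (rows 242–277), against both fence blocks with both red blocks pressing. The grip is at the right-stop prediction (251,243). I'll check carriage travel from the bar's displacement.

```bash
python3 - <<'E'
from h2 import *
p=np.load('seat.npy'); Rb=bedR(p[3])
def pose(b): return {'tool_pos':p[:3]+Rb@np.array(b),'eef_rot':R.from_matrix(bedtool(p[3],np.pi/2)).as_rotvec()}
A=pose((26.4,149.3,135.9)); B=pose((47.2,59.5,203.8))
def inv(px,z,s): return least_squares(lambda u: wproj(p[:3]+Rb@[u[0],u[1],z],s)[0]-px,[60,50],x_scale=10).x
a=cv2.imread('pics/w5.png');b=cv2.imread('pics/w6.png')
# edges of bar along a column midway between blocks
def edges(im,c,r0,r1):
    h=cv2.cvtColor(im,cv2.COLOR_BGR2HSV)[r0:r1,c-2:c+3,1].mean(1); k=np.where(h<60)[0]+r0; return k.min(),k.max()
ea=edges(a,500,120,185); eb=edges(b,380,170,225); print(ea,eb)
for h in(10,20,30,40):
    print(h,[ (np.round(inv((500,ea[i]),h,A),1),np.round(inv((380,eb[i]),h,B),1)) for i in(0,1)], 'travel',[round((inv((500,ea[i]),h,A)-inv((380,eb[i]),h,B))[0],1) for i in(0,1)])
E
```

```text
(np.int64(144), np.int64(163)) (np.int64(189), np.int64(206))
10 [(array([93.5,  7. ]), array([65.7,  1.4])), (array([78.5,  6.1]), array([49.7,  0.8]))] travel [np.float64(27.8), np.float64(28.8)]
20 [(array([93.6, 12.4]), array([67.2,  3.1])), (array([79.2, 11.4]), array([51.7,  2.6]))] travel [np.float64(26.3), np.float64(27.5)]
30 [(array([93.7, 17.7]), array([68.8,  4.9])), (array([79.8, 16.7]), array([53.7,  4.3]))] travel [np.float64(24.9), np.float64(26.1)]
40 [(array([93.7, 23. ]), array([70.3,  6.6])), (array([80.5, 22.1]), array([55.7,  6.1]))] travel [np.float64(23.5), np.float64(24.8)]
```

```bash
python3 - <<'E'
from h2 import *
p=np.load('seat.npy'); Rb=bedR(p[3])
def pose(b,k=np.pi/2): return {'tool_pos':p[:3]+Rb@np.array(b),'eef_rot':R.from_matrix(bedtool(p[3],k)).as_rotvec()}
V={'w4':pose((10.1,-2.8,208.8),0),'w5':pose((26.4,149.3,135.9)),'s3':pose((43.3,226.8,73.6)),'w6':pose((47.2,59.5,203.8))}
def inv(px,z,s): return least_squares(lambda u: wproj(p[:3]+Rb@[u[0],u[1],z],s)[0]-px,[60,50],x_scale=10).x
def edges(v,c,r0,r1,vert=True):
    S=cv2.cvtColor(cv2.imread(f'pics/{v}.png'),cv2.COLOR_BGR2HSV)[:,:,1]
    h=S[r0:r1,c-2:c+3].mean(1) if vert else S[c-2:c+3,r0:r1].mean(0); k=np.where(h<60)[0]+r0; return k.min(),k.max()
E={'w4':[(x,200) for x in edges('w4',200,375,430,False)],'w5':[(500,y) for y in edges('w5',500,120,185)],'s3':[(610,y) for y in edges('s3',610,195,260)],'w6':[(380,y) for y in edges('w6',380,170,225)]}
print(E)
for h in(10,15,20,25,30,35,40):
    print(h,{v:[round(inv(q,h,V[v])[0],1) for q in E[v]] for v in V})
E
```

```text
{'w4': [(np.int64(391), 200), (np.int64(408), 200)], 'w5': [(500, np.int64(144)), (500, np.int64(163))], 's3': [(610, np.int64(219)), (610, np.int64(241))], 'w6': [(380, np.int64(189)), (380, np.int64(206))]}
10 {'w4': [np.float64(80.1), np.float64(96.7)], 'w5': [np.float64(93.5), np.float64(78.5)], 's3': [np.float64(66.5), np.float64(49.8)], 'w6': [np.float64(65.7), np.float64(49.7)]}
15 {'w4': [np.float64(79.0), np.float64(95.4)], 'w5': [np.float64(93.5), np.float64(78.9)], 's3': [np.float64(67.6), np.float64(51.3)], 'w6': [np.float64(66.5), np.float64(50.7)]}
20 {'w4': [np.float64(78.0), np.float64(94.2)], 'w5': [np.float64(93.6), np.float64(79.2)], 's3': [np.float64(68.7), np.float64(52.8)], 'w6': [np.float64(67.2), np.float64(51.7)]}
25 {'w4': [np.float64(77.0), np.float64(92.9)], 'w5': [np.float64(93.6), np.float64(79.5)], 's3': [np.float64(69.8), np.float64(54.4)], 'w6': [np.float64(68.0), np.float64(52.7)]}
30 {'w4': [np.float64(75.9), np.float64(91.6)], 'w5': [np.float64(93.7), np.float64(79.8)], 's3': [np.float64(70.9), np.float64(55.9)], 'w6': [np.float64(68.8), np.float64(53.7)]}
35 {'w4': [np.float64(74.9), np.float64(90.4)], 'w5': [np.float64(93.7), np.float64(80.1)], 's3': [np.float64(72.1), np.float64(57.4)], 'w6': [np.float64(69.5), np.float64(54.7)]}
40 {'w4': [np.float64(73.9), np.float64(89.1)], 'w5': [np.float64(93.7), np.float64(80.5)], 's3': [np.float64(73.2), np.float64(58.9)], 'w6': [np.float64(70.3), np.float64(55.7)]}
```

```bash
python3 -m handwheel '{"twist":[[0,0,0],[0,0,0],[0,0,0],[0,0,0],[0,0,0],[0,0,0],[0,0,0]],"travel":[[-0.01,-0.04,0],[-0.02,-0.075,0.01],[-0.0208,-0.0898,0.04],[-0.0208,-0.0898,0.068],[-0.0208,-0.0898,0.068],[-0.0208,-0.0898,0.068],[-0.0208,-0.0898,0.068]],"gripper":[0.6,0.6,0.6,0.6,0.6,0.6,0.6]}' 20; python3 - <<'E'
from h2 import *
b=bedst(3); cv2.imwrite('pics/w7.png',r.snapshot('wrist')[:,:,::-1])
p=np.load('seat.npy'); Rb=bedR(p[3])
def pose(b,k=np.pi/2): return {'tool_pos':p[:3]+Rb@np.array(b),'eef_rot':R.from_matrix(bedtool(p[3],k)).as_rotvec()}
def inv(px,z,s): return least_squares(lambda u: wproj(p[:3]+Rb@[u[0],u[1],z],s)[0]-px,[60,50],x_scale=10).x
V={'w5':pose((26.4,149.3,135.9)),'w7':pose(b[:3])}
for v in V:
    im=cv2.imread(f'pics/{v}.png'); S=cv2.cvtColor(im,cv2.COLOR_BGR2HSV)[:,:,1].astype(float); o=[]
    for c in(480,500,520):
        h=S[100:260,c-2:c+3].mean(1); k=np.where(h<60)[0]; k=k[(k>0)]; lo,hi=k.min(),k.max()
        sub=lambda i,j:(i+(h[i]-60)/(h[i]-h[j]))
        o.append([round(inv((c,100+e),20,V[v])[0],2) for e in(sub(lo-1,lo),sub(hi,hi+1))]+[lo+100,hi+100])
    print(v,o)
    # wheel pins: bright spots in annulus about hub
    g=cv2.cvtColor(im,cv2.COLOR_BGR2GRAY); x0,y0,x1,y1=215,5,370,145
    cr=g[y0:y1,x0:x1]; _,t=cv2.threshold(cr,130,255,0); n,l,sg,ct=cv2.connectedComponentsWithStats(t)
    print([(np.round(ct[i]+[x0,y0],1).tolist(),int(sg[i,4])) for i in range(1,n) if 15<sg[i,4]<130])
E
```

```text
t: 19.9
tool_pos: [532.3, 205.5, 189.4]
eef_rot: [-3.033, -0.211, -0.668]
contact_force: [-0.0, -0.1, 0.6]
finger_gap: 51.0
gripper_force: 0.0
bed xyz, rot deg [ 2.600e+01  1.511e+02  1.361e+02  1.000e-01 -1.000e-01  8.990e+01] sd [0.4 0.1 0.4 0.  0.1 0. ] Fbed [ 0.8 -0.9 -0.5] t 20.0 gap 51.1
w5 [[np.float64(94.07), np.float64(78.7), np.int64(142), np.int64(162)], [np.float64(93.75), np.float64(78.59), np.int64(144), np.int64(163)], [np.float64(93.55), np.float64(78.29), np.int64(146), np.int64(165)]]
[([292.1, 22.9], 49), ([270.9, 27.6], 55), ([313.2, 26.7], 49), ([330.9, 37.7], 46), ([253.3, 39.6], 63), ([342.9, 55.0], 43), ([240.4, 56.1], 49), ([346.7, 75.4], 43), ([235.3, 76.3], 43), ([342.2, 96.0], 44), ([239.5, 96.7], 50), ([251.5, 113.7], 53), ([329.8, 113.5], 46), ([216.3, 136.6], 60), ([277.2, 142.8], 31)]
w7 [[np.float64(66.1), np.float64(50.14), np.int64(179), np.int64(199)], [np.float64(65.89), np.float64(49.95), np.int64(180), np.int64(200)], [np.float64(65.68), np.float64(49.76), np.int64(182), np.int64(201)]]
[([295.4, 23.8], 47), ([274.5, 28.0], 53), ([316.4, 28.4], 48), ([256.8, 39.6], 58), ([334.0, 40.1], 42), ([243.3, 55.7], 49), ([345.4, 57.5], 41), ([237.7, 75.5], 40), ([348.8, 78.1], 40), ([241.1, 96.3], 47), ([343.7, 98.3], 43), ([253.1, 113.7], 61), ([270.1, 125.5], 54), ([290.1, 130.2], 35)]
```

Bar displacement (about 28.3 mm) and wheel-pin phase (28.5 mm) agree: the jaw is well inside the tight range. The gripper is clear, so I'm handing in.

```bash
python3 -c "
from plant import r
print(r.finish_job())"
```

```text
the job is handed in; nothing more can be done
None
```

The wide strip is clamped against both fence blocks with the jaw at about 28.5 mm (tight is 26–33 mm), the handle is released at its right-hand stop, the thin strip was not touched, and the job was handed in at about 20 s; no verdict was returned.

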